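# Drift the wrist adapter into line

## Robot

A 6-joint arm with a two-finger parallel gripper is mounted at the origin on the work surface. World frame = base frame: x ahead of the robot, y to its left, z up, the work surface at z = 0. Lengths are in m, angles in rad, forces in N, time in s.
With the tool pointing down it reaches from about 0.425 to 0.95 m from the base axis. Payload 3.5 kg.
Tool frame: the origin (TCP) lies at the very end of the fingers, on their centre line; the grasp point (between the pads) lies 19 mm behind it; z points along the fingers, y is the line along which they close (so a half turn about z gives the same grasp; the last joint's range is limited). The gripper opens to 85 mm and grips with 20 to 120 N. Pads are 22 mm wide; open, the fingers measure 114 mm over their backs; the gripper's body (76 mm by 85 mm) begins 54 mm behind the grasp point. The pads swing forward as they close: fully open they stand 13 mm farther back than shut.
Start: joints at [-1.477, 0.286, 1.577, -0, 1.279, -0.15], TCP at [0.163, -0.655, 0.231] pointing down, gripper open.
Joint ranges: [-2.77, 2.77], [-0.9, 2.22], [0.21, 2.48], [-1.53, 4.67], [0.24, 2.81], [-2.84, 2.84]. Speed limits (rad/s): [2.79, 2.79, 3.14, 3.14, 3.14, 3.14].

## Interface

Orientations are given as a unit quaternion [x, y, z, w].
In Python, from plant import ctrl gives the robot as it stands.
- The arm moves only by the tool carry_out, never from a script. Its argument "deltas" is one flat list of numbers, 6 for each row, row after row: the shift along the tool's x, y, z in m, then the turn, a rotation vector about the tool's x, y, z in rad. A call has 1 to 5 rows; each row is the pose to reach, as a shift and turn from the pose commanded when the call began, along the tool's axes at that moment; what a row does not reach only later rows make up. A row lasts 1/8 s, in which the tool goes at most 62.5 mm and 10.7 degrees, less where a joint would pass 70% of its speed; a pose out of reach is approached as far as the arm can. A call with a gripper value outside its range is refused whole. "grip" is the opening in per cent of the stroke, from 0 (shut) to 100 (fully open), set as the call begins (left out, the last holds). The fingers move at their own pace and stop on an object; "grip_force" is the grip in N (left out, the last holds). Time passes only in rows, so rows that repeat a pose let the fingers close. It gives the time, the measured TCP pose, the force, the opening and the grip force at its end, in the units of the state.
- ctrl.get_state(): the state, without advancing time (a new reading comes with each control period).
- ctrl.read_camera(name): name is "side" or "top" or "wrist"; returns (picture, depth): 384x512x3 uint8, red, green, blue; 384x512 float32, m along the optical axis (not along the pixel's ray), 0 where there is no reading.
- ctrl.camera_model(name): a dict with "intrinsics" (3x3 intrinsics, pixels), "extrinsics" (4x4, takes a point from world to camera coordinates); the wrist camera has in their place "hand_eye" (4x4, takes a point from camera to tool coordinates, whose origin is the TCP and whose axes are the flange's). Camera axes: x right, y down, z forward; pixel columns grow to the right and rows downward; lengths in m; the calibration is good to about 2 mm. A picture is of the moment at which its call begins: read the wrist's pose just before it. camera_model takes no time and is no camera call.
- ctrl.sign_off(): hands the job in; it is judged then, once.
Trained networks look in the newest picture that a camera, given by its name, has taken for a name from the list of things; names that differ only in an ending like _2 or _b are one class to them, and where a whole thing is asked for, a point or a joint stands for the part that bears it (a point fixed in the world has none). Each returns a list of dicts, best first, with "score" (0 to 1); they miss things now and then, are a little off and sometimes report something else, mostly with a low value. They report only what shows in the picture. A call takes as long as a camera call. They do not tell look-alikes from the thing itself.
- ctrl.find_in(camera, query): "uv" ([column, row] in pixels, amid what is visible of it).
The state is a dict: "time": time; "qpos": joint angles; "dq": joint speeds; "joint_efforts": joint torques, N m; "eef_pos": TCP position; "tcp_rot": TCP orientation; "contact_force": force on the tool from outside, world axes, zero at the start; "wrist_torque": the same for the moment, N m; "opening": opening from 0.0 (shut) to 1.0 (fully open); "finger_force": force on a finger pad.
Only numpy, scipy, OpenCV 4.12 (cv2) and the standard library are available. Lean on these libraries where they do the work, as an engineer would, in place of code of your own. Each camera call takes 0.05 s, during which the arm holds its last target. There are 200 camera calls.

## Task

Take the yellow-handled tapered drift out of the wooden tool block and push it down through the hole in the aluminium wrist bracket and the hole of the loose orange plate hidden under it, so that the plate is drawn into line and the drift's collar sits flush on the bracket. The plate has slipped well to one side, to which side is not known, so feel gently for its hole with the tip and never force the drift; leave the drift standing fully home and the other things where they lie.

Things in the scene. Friction and masses are not known exactly. Their poses are not given: they have to be found in the camera images.
- drift_grip (a point): Centre of the drift's round yellow handle (22 mm diameter, 48 mm tall, to be gripped from above). The drift is one rigid steel tool, about 160 g, at first upright, tip down, in the block. z is its axis, up. From here the handle's top is 24 mm above, the top of the collar 24 mm below, the collar's underside 30 mm below, the tip 90 mm below.
- drift_shoulder (a point): Point on the drift's axis at the underside of its dark collar (32 mm diameter, 6 mm thick), 30 mm below the handle's centre. Below it the shank is 18.8 mm in diameter for 22 mm, then tapers evenly over 38 mm to a flat tip of 4 mm diameter, 60 mm below this point. z is up along the drift.
- block_top (a point): Centre of the top of the fixed wooden block (80 x 80 mm, 66 mm tall) in which the drift first stands: its collar rests on the block, its lower part is loose in a 27 mm hole. Three coloured stubs near the corners rise 10 mm. Lift the drift 65 mm or more to clear the block.
- bracket_hole (a point): Centre of the 20.5 mm through hole in the fixed bracket's top plate (aluminium, 110 x 110 mm, 8 mm thick, on four posts), at the level of its upper face, 80 mm above the table. z is up. Fully home, the collar's underside lies on this face (drift_shoulder meets this point) and the shank fills both holes. Pressing on the bracket or orange plate with more than 30 N spoils them.
- plate_level (a point): Point on the axis of the bracket's hole, 9 mm below bracket_hole, level with the upper face of the loose orange plate (56 x 56 mm, 8 mm thick, also with a 20.5 mm hole). The middle of the plate's hole starts 9 to 10.5 mm from here, in any direction. It slides only straight towards and away from here, with about 3 N of drag, stays where left and does not sink. Below it is room for the whole drift.
- bracket: The fixed bracket; origin at the middle of its underside, below the hole; x and y along its sides. A tip set down in the middle of its hole lands on solid orange plate. Set down 4 to 5 mm off the middle, towards the side to which the plate has slipped, it drops into both holes; then bring the drift back over the middle of the bracket's hole as it goes down, and the plate follows.
- drift: The whole drift; origin at its tip, z up along its axis.
- screwdriver_grip (a point): Bystander: handle of a loose yellow screwdriver 200 mm long, lying on the table.
- servo_a_mid (a point): Bystander: middle of a loose orange servo, 54 x 20 x 42 mm.
- servo_b_mid (a point): Bystander: middle of another such servo.
- robot_hand_mid (a point): Bystander: palm of a loose black robot hand lying on the table, about 200 x 130 x 45 mm.
- multimeter_mid (a point): Bystander: middle of a yellow multimeter lying on the table, 150 x 80 x 40 mm.
- screw_jar_mid (a point): Bystander: middle of a standing clear jar, 56 mm in diameter and 70 mm tall.
- spare_bearing_mid (a point): Bystander: middle of a loose steel bearing ring, 44 mm in diameter, 12 mm tall, flat on the table.
Mind the look-alikes: they are no part of the job. Of the things like the drift, leave any that is blue or pink; of the rest the smaller one is meant.

How it is judged:
By the outcome, as a careful person would: the job done as asked, in the order asked, and still so for the second after the job is handed in, with the robot touching nothing.
It also fails if it takes over 58 s, if anything falls off the work surface, if the arm or the gripper's body presses on something with over 40 N, if the wrist force passes 120 N, or if a joint passes its speed limit or range.

## Working session

There is one attempt and no reset: what is moved stays moved. The work goes in short steps, Python scripts to look and compute and a tool call to move; the robot and the scene stay as the last step left them, time stands still between calls to the robot, and variables do not carry over. Pictures are saved under pics/ and viewed, at most 10 in all, crops included, and the job is handed in when it is done.

Besides the shell and the picture viewer there is one more tool, called as name(argument=value, ...) on one line, values as JSON. carry_out: Moves the arm, as the interface text tells. Its arguments: {"type":"object","properties":{"deltas":{"type":"array"},"grip":{"type":"number"},"grip_force":{"type":"number"}},"required":["deltas"]}

```bash
mkdir -p pics; ls; cat > h.py <<'E'
import numpy as np,cv2
from plant import ctrl
from scipy.spatial.transform import Rotation as R
def shot(c):
    s=ctrl.get_state(); p,d=ctrl.read_camera(c); m=ctrl.camera_model(c)
    K=np.array(m['intrinsics'])
    if 'extrinsics' in m: T=np.linalg.inv(np.array(m['extrinsics']))
    else:
        W=np.eye(4);W[:3,:3]=R.from_quat(s['tcp_rot']).as_matrix();W[:3,3]=s['eef_pos'];T=W@np.array(m['hand_eye'])
    return p,d,K,T
def cloud(d,K,T):
    v,u=np.mgrid[:d.shape[0],:d.shape[1]]
    P=np.stack([(u-K[0,2])/K[0,0]*d,(v-K[1,2])/K[1,1]*d,d],-1)
    return P@T[:3,:3].T+T[:3,3]
E
python3 - <<'E'
from h import *
ims=[]
for c in('top','side'):
    p,d,K,T=shot(c);X=cloud(d,K,T);np.savez(c+'.npz',p=p,d=d,X=X,K=K,T=T);ims.append(p)
    for q in('drift_grip','drift_shoulder','block_top','bracket_hole'):
        for r in ctrl.find_in(c,q)[:4]:
            u,v=np.round(r['uv']).astype(int);print(c,q,u,v,round(r['score'],2),X[v,u].round(3))
    cv2.imwrite(f'pics/{c}.png',cv2.resize(p[:,:,::-1],(800,600)))
print(ctrl.get_state())
E
```

```text
pics
top drift_grip 220 157 0.7 [0.656 0.096 0.106]
top drift_grip 219 228 0.61 [0.466 0.09  0.157]
top drift_grip 170 190 0.52 [0.56  0.212 0.154]
top drift_shoulder 170 189 0.81 [0.563 0.212 0.154]
top drift_shoulder 217 227 0.59 [0.468 0.094 0.159]
top drift_shoulder 222 155 0.55 [0.66  0.09  0.112]
top block_top 215 194 0.67 [0.564 0.113 0.07 ]
top block_top 296 216 0.4 [ 0.503 -0.102  0.068]
top bracket_hole 296 219 0.82 [ 0.495 -0.101  0.071]
side drift_grip 231 261 0.92 [0.559 0.235 0.129]
side drift_grip 221 212 0.8 [0.668 0.083 0.085]
side drift_grip 248 236 0.67 [0.564 0.13  0.09 ]
side drift_grip 286 237 0.67 [0.467 0.114 0.119]
side drift_shoulder 288 235 0.97 [0.463 0.111 0.126]
side drift_shoulder 229 261 0.75 [0.562 0.237 0.13 ]
side drift_shoulder 218 212 0.71 [0.676 0.085 0.083]
side drift_shoulder 245 234 0.58 [0.57  0.135 0.101]
side block_top 250 244 0.85 [0.557 0.136 0.066]
side bracket_hole 299 196 0.61 [ 0.492 -0.062  0.078]
{'time': 0.5, 'qpos': array([-1.47700558e+00,  2.86344339e-01,  1.57676642e+00, -2.57908894e-05,
        1.27860937e+00, -1.50026309e-01]), 'dq': array([ 0.00056673, -0.00149609,  0.00081813,  0.00116778, -0.00170903,
        0.00034753]), 'joint_efforts': array([-4.78372131e-04, -4.05460811e+01, -2.92556924e+01, -1.46332368e-04,
        1.13529375e-03,  7.67755097e-06]), 'eef_pos': array([ 0.16295184, -0.65498813,  0.23125926]), 'tcp_rot': array([ 9.92577900e-01,  1.21610481e-01, -1.05519383e-05, -6.40562777e-05]), 'contact_force': array([-1.23217777,  0.68425587,  0.50488719]), 'wrist_torque': array([-0.00534617,  0.03423037,  0.02877451]), 'finger_force': 0.0, 'opening': 0.9982799985303943}
```

View pics/top.png

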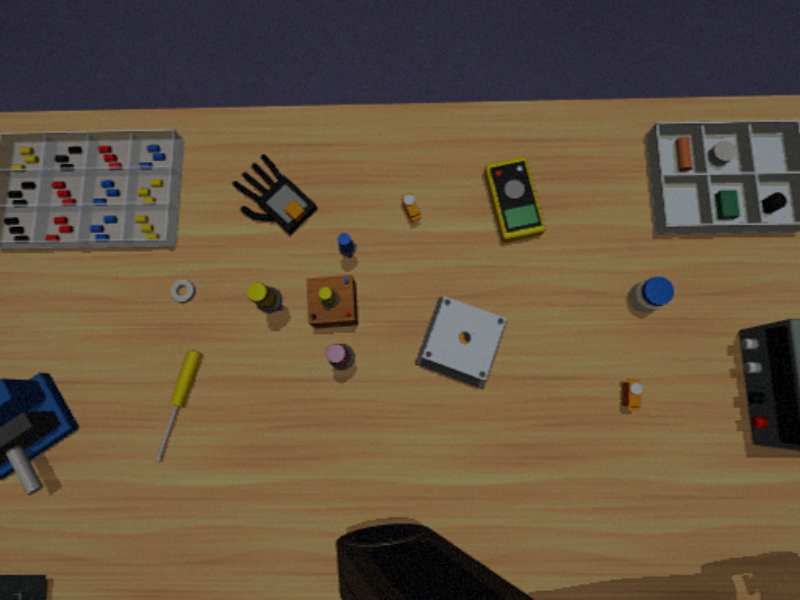

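View pics/side.png

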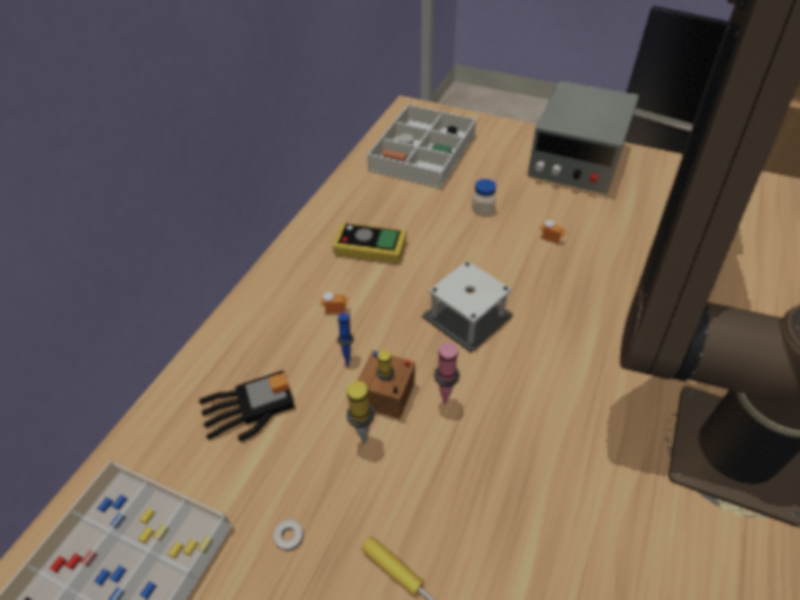

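The top view (800 px) shows the candidates:
- The small yellow drift in the block at (326,295).
- A larger free-standing yellow one at (260,292).
- A blue one at (346,243).
- A pink one at (338,353).

The bracket hole is at (464,338), with orange visible in it. I choose the small yellow drift in the block.

```bash
python3 - <<'E'
from h import *
f=np.load('top.npz');p,X=f['p'],f['X'];print('K',f['K'].round(1).tolist(),'cam',f['T'][:3,3])
r=lambda n:X[n].round(4)
hsv=cv2.cvtColor(p,cv2.COLOR_RGB2HSV)
near=np.hypot(X[...,0]-.56,X[...,1]-.11)<.055
m=near&(X[...,2]>.09);print('handle',m.sum(),X[m].mean(0),X[m].min(0),X[m].max(0))
m=near&(abs(X[...,2]-.066)<.006);print('block',m.sum(),cv2.minAreaRect(X[m][:,:2].astype(np.float32)))
m=(np.hypot(X[...,0]-.5,X[...,1]+.1)<.1)&(abs(X[...,2]-.08)<.015);print('brk',m.sum(),cv2.minAreaRect(X[m][:,:2].astype(np.float32)),X[m].mean(0))
# hole by pixel ray at z=.08
def ray(uv,z):
    K,T=f['K'],f['T'];d=T[:3,:3]@np.linalg.inv(K)@[*uv,1];o=T[:3,3];return o+d*(z-o[2])/d[2]
print('hole',ray((464/1.5625,338/1.5625),.08),'htop',ray((326/1.5625,294/1.5625),.12))
c=p[165:250,190:340,::-1];cv2.imwrite('pics/crop.png',cv2.resize(c,None,fx=5,fy=5,interpolation=cv2.INTER_CUBIC))
print(ctrl.camera_model('wrist'))
E
```

```text
K [[347.0, 0.0, 256.0], [0.0, 347.0, 190.4], [0.0, 0.0, 1.0]] cam [ 0.40026582 -0.02218976  0.98336857]
handle 78 [0.57102502 0.12441163 0.11504118] [0.56173576 0.11533242 0.09045142] [0.58266428 0.13481327 0.12306514]
block 645 ((0.5730857849121094, 0.12587808072566986), (0.0806424468755722, 0.07931594550609589), 3.844177722930908)
brk 1760 ((0.5021891593933105, -0.10238191485404968), (0.11008714884519577, 0.11032859236001968), 69.18499755859375) [ 0.50124857 -0.10221329  0.07951144]
hole [ 0.50067392 -0.10344255  0.08      ] htop [0.57044808 0.12230191 0.12      ]
{'intrinsics': array([[331.2851563 ,   0.        , 254.76175734],
       [  0.        , 331.2851563 , 191.92235104],
       [  0.        ,   0.        ,   1.        ]]), 'hand_eye': array([[ 1.30404928e-03, -9.63973386e-01, -2.65995508e-01,
         6.71951012e-02],
       [ 9.99999056e-01,  1.14185466e-03,  7.64413439e-04,
         2.39245175e-04],
       [-4.33146000e-04, -2.65996254e-01,  9.63973965e-01,
        -1.42751293e-01],
       [ 0.00000000e+00,  0.00000000e+00,  0.00000000e+00,
         1.00000000e+00]])}
```

View pics/crop.png

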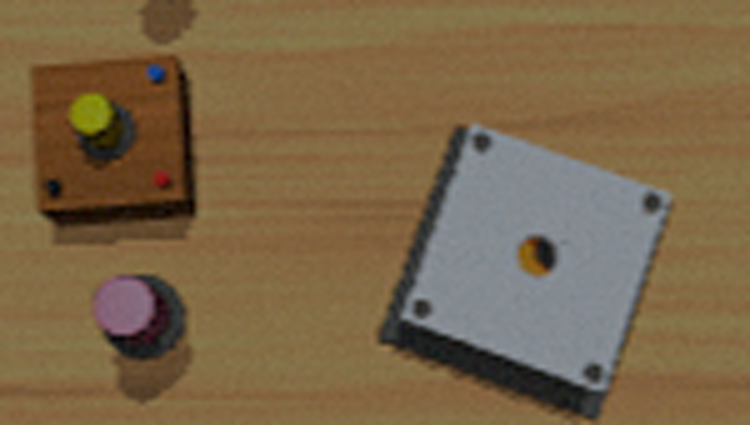

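The crop shows the small yellow drift in the block near crop pixel (95,115). In the bracket hole at (537,255) there is orange at lower-left and a dark gap at upper-right. I'll check this from near with the wrist camera.

carry_out(deltas=[0.05, -0.038, 0, 0, 0, 0, 0.1, -0.076, 0, 0, 0, 0, 0.15, -0.114, 0, 0, 0, 0, 0.2, -0.152, 0, 0, 0, 0, 0.25, -0.19, 0, 0, 0, 0])

```text
time: 1.12
eef_pos: [0.3598, -0.4099, 0.2317]
tcp_rot: [0.993, 0.121, 0.0, 0.0]
contact_force: [1.3, -0.3, 1.2]
opening: 0.999
finger_force: 0.0
```

carry_out(deltas=[0.029, -0.053, 0.01, 0, 0, 0, 0.058, -0.106, 0.03, 0, 0, 0, 0.087, -0.159, 0.05, 0, 0, 0, 0.116, -0.212, 0.075, 0, 0, 0, 0.145, -0.264, 0.1, 0, 0, 0])

```text
time: 1.75
eef_pos: [0.4345, -0.1251, 0.1341]
tcp_rot: [0.993, 0.121, 0.001, 0.001]
contact_force: [0.5, 0.3, -0.6]
opening: 1.001
finger_force: 0.0
```

carry_out(deltas=[0, 0, 0, 0, 0, 0, 0, 0, 0, 0, 0, 0])

```text
time: 2.0
eef_pos: [0.4345, -0.127, 0.1347]
tcp_rot: [0.993, 0.122, 0.0, 0.001]
contact_force: [-0.7, -0.3, 0.0]
opening: 1.005
finger_force: 0.0
```

```bash
python3 - <<'E'
from h import *
p,d,K,T=shot('wrist');np.savez('w.npz',p=p,d=d,K=K,T=T)
X=cloud(d,K,T)
s=ctrl.get_state();print(s['eef_pos'],s['qpos'])
# project hole guess
c=np.linalg.inv(T)@[.5015,-.103,.08,1];uv=K@c[:3]/c[2];print(uv)
u,v=int(uv[0]),int(uv[1])
y0,x0=max(0,v-40),u-50
cv2.imwrite('pics/w.png',cv2.resize(p[y0:v+40,x0:u+50,::-1],None,fx=6,fy=6,interpolation=cv2.INTER_CUBIC));print('off',x0,y0)
m=(abs(X[...,2]-.08)<.006);print('brk',m.sum(),X[m].mean(0))
E
```

```text
[ 0.43463901 -0.1278228   0.1351361 ] [-5.10417622e-01 -1.11431701e-01  2.18948715e+00 -4.19518083e-04
  1.06134778e+00  8.17411072e-01]
[241.68485255  93.91811174   1.        ]
off 191 53
brk 34424 [ 0.50096955 -0.10530917  0.08013979]
```

View pics/w.png

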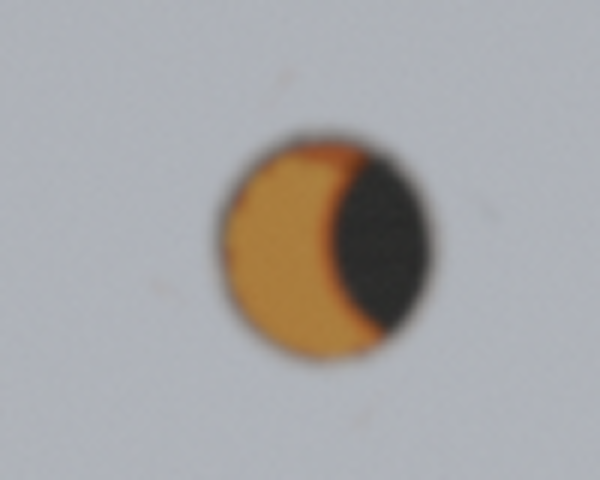

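The hole is a clear circle near crop (325,244). A dark lens on its right side, with tips near (372,150) and (387,333), marks the plate's hole, so the plate has slipped to image right. Now I'll put that in world axes.

```bash
python3 - <<'E'
from h import *
f=np.load('w.npz');p,K,T=f['p'],f['K'],f['T']
def ray(uv,z):
    d=T[:3,:3]@np.linalg.inv(K)@[*uv,1];o=T[:3,3];return (o+d*(z-o[2])/d[2])[:2]
cv=lambda x,y:(191+(x+.5)/6-.5,53+(y+.5)/6-.5)
sub=p[53:133,191:291].astype(int)
sat=(sub.max(2)-sub.min(2)); hole=((sat>50)|(sub.max(2)<90)).astype(np.uint8)
cs,_=cv2.findContours(hole,cv2.RETR_EXTERNAL,cv2.CHAIN_APPROX_NONE);c=max(cs,key=cv2.contourArea)
e=cv2.fitEllipse(c);print(e);H=ray((e[0][0]+191,e[0][1]+53),.08);print('hole',H, 'dia',e[1][0]*(T[2,3]-.08)/K[0,0])
a,b=ray(cv(372,150),.071),ray(cv(387,333),.071);t=(b-a)/np.linalg.norm(b-a);n=np.array([-t[1],t[0]])
L=ray(cv(333,244),.071);n*=np.sign((ray(cv(420,240),.071)-L)@n);print('dir',n,'left edge offset',(L-H)@n, 'chord mid along n',((a+b)/2-H)@n)
# dark lens rows
dark=((sub.max(2)<80)).astype(np.uint8);v,u=np.nonzero(dark);print(len(u)); D=ray((u.mean()+191,v.mean()+53),.071);print('dark c',D,D-H, np.degrees(np.arctan2(*(D-H)[::-1])))
print('dir angle',np.degrees(np.arctan2(n[1],n[0])))
E
```

```text
((53.98786544799805, 41.22685241699219), (32.7819709777832, 34.83623504638672), 179.74349975585938)
hole [ 0.50179539 -0.10487176] dia 0.01954638730077419
dir [ 0.32459235 -0.94585401] left edge offset 0.0004790869607220015 chord mid along n 0.005114175082380909
310
dark c [ 0.50377177 -0.1097354 ] [ 0.00197637 -0.00486364] -67.8853239272772
dir angle -71.05912066029909
```

carry_out(deltas=[0.035, -0.035, -0.035, 0, 0, 0, 0.075, -0.08, -0.065, 0, 0, 0, 0.115, -0.125, -0.065, 0, 0, 0, 0.155, -0.17, -0.065, 0, 0, 0, 0.193, -0.212, -0.065, 0, 0, 0])

```text
time: 2.68
eef_pos: [0.5724, 0.1256, 0.2007]
tcp_rot: [0.993, 0.12, 0.002, 0.0]
contact_force: [0.4, -0.3, -0.3]
opening: 1.001
finger_force: 0.0
```

carry_out(deltas=[0, 0, 0, 0, 0, 0, 0, 0, 0, 0, 0, 0, 0, 0, 0, 0, 0, 0])

```text
time: 3.05
eef_pos: [0.5701, 0.1237, 0.1994]
tcp_rot: [0.993, 0.12, 0.0, 0.0]
contact_force: [-0.1, -0.7, 0.2]
opening: 1.001
finger_force: 0.0
```

```bash
python3 - <<'E'
from h import *
p,d,K,T=shot('wrist');X=cloud(d,K,T)
s=ctrl.get_state();print(s['eef_pos'],s['qpos'],s['tcp_rot'],s['contact_force'],s['wrist_torque'])
m=(np.hypot(X[...,0]-.571,X[...,1]-.124)<.04)&(X[...,2]>.115)&(X[...,2]<.13)&(d>0)
print(m.sum(),X[m].mean(0),(X[m].min(0)+X[m].max(0))/2,np.ptp(X[m],axis=0),cv2.minEnclosingCircle(X[m][:,:2].astype(np.float32)))
cv2.imwrite('pics/w2.png',p[:,:,::-1])
E
```

```text
[0.5700713  0.12387944 0.19942572] [ 4.02270327e-02  1.14395102e-01  1.83677605e+00 -2.02523799e-04
  1.19004944e+00  1.36990742e+00] [9.92737140e-01 1.20303483e-01 1.77887164e-04 1.08642092e-04] [-0.00279484 -0.60766919  0.01242022] [-0.01455142 -0.01977818  0.03304114]
746 [0.57391595 0.12432464 0.11964559] [0.57332216 0.12410579 0.1183949 ] [0.02209982 0.0222398  0.00675459] ((0.5732110142707825, 0.12413210421800613), 0.011264469474554062)
```

View pics/w2.png

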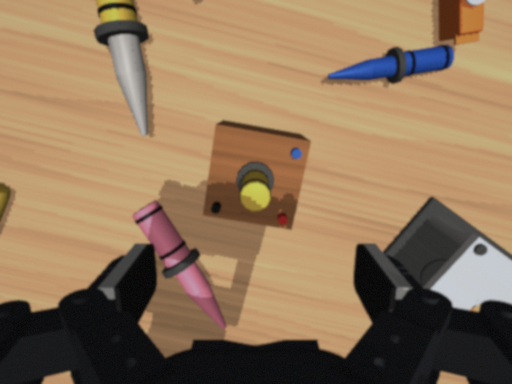

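The wrist view shows the small yellow drift upright in the block at (256,195). The other three drifts (large yellow, blue, pink) now seem to lie on the table, though nothing touched them. I'll check their heights before going down.

```bash
python3 - <<'E'
from h import *
p,d,K,T=shot('wrist');X=cloud(d,K,T)
for n,u,v in(('pink',160,222),('pink',182,262),('pinktip',215,308),('yel',122,35),('yeltip',143,120),('blue',435,58),('blue',398,65),('btip',340,76)):print(n,X[v,u].round(3))
p,d,K,T=shot('side');cv2.imwrite('pics/s2.png',cv2.resize(p[120:330,150:400,::-1],None,fx=3,fy=2.8))
E
```

```text
pink [0.498 0.204 0.027]
pink [0.466 0.173 0.04 ]
pinktip [0.418 0.129 0.033]
yel [0.66  0.262 0.036]
yeltip [0.595 0.234 0.035]
blue [ 0.71  -0.008  0.024]
blue [0.695 0.024 0.03 ]
btip [0.675 0.07  0.024]
```

View pics/s2.png

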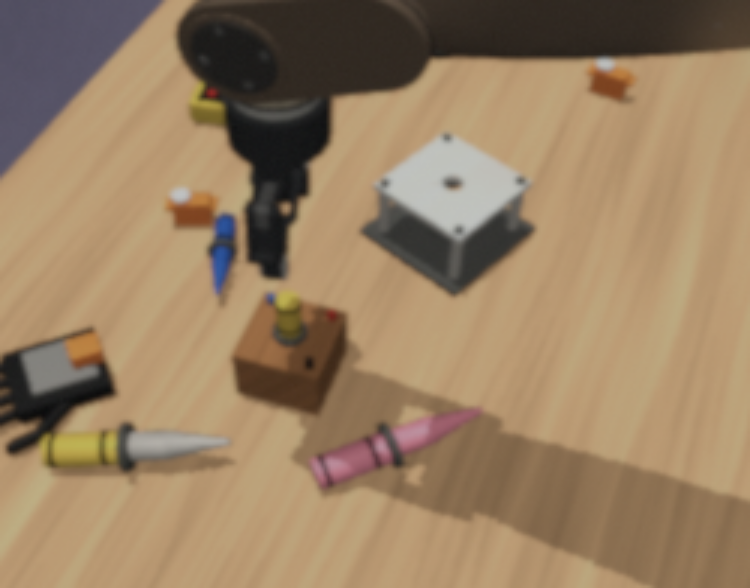

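The three look-alikes have toppled on their own and now lie flat, under 40 mm high and clear of my path. Next I descend and grip.

carry_out(deltas=[0.003, 0, 0.03, 0, 0, 0, 0.003, 0, 0.06, 0, 0, 0, 0.003, 0, 0.09, 0, 0, 0, 0.003, 0, 0.12, 0, 0, 0, 0.003, 0, 0.12, 0, 0, 0], grip=65)

```text
time: 3.82
eef_pos: [0.5707, 0.1257, 0.0765]
tcp_rot: [0.993, 0.121, -0.003, -0.0]
contact_force: [-0.6, -0.0, 0.8]
opening: 0.645
finger_force: 0.0
```

carry_out(deltas=[0, 0, 0, 0, 0, 0, 0, 0, 0, 0, 0, 0, 0, 0, 0, 0, 0, 0, 0, 0, 0, 0, 0, 0, 0, 0, 0, 0, 0, 0], grip=0, grip_force=60)

```text
time: 4.45
eef_pos: [0.5745, 0.1263, 0.0813]
tcp_rot: [0.993, 0.122, 0.002, 0.0]
contact_force: [-0.8, -1.5, 6.7]
opening: 0.24
finger_force: 58.7
```

carry_out(deltas=[0, 0, 0, 0, 0, 0, 0, 0, 0, 0, 0, 0, 0, 0, 0, 0, 0, 0])

```text
time: 4.82
eef_pos: [0.5745, 0.1262, 0.0813]
tcp_rot: [0.993, 0.122, 0.002, 0.0]
contact_force: [-0.5, -1.4, 6.0]
opening: 0.24
finger_force: 58.7
```

carry_out(deltas=[0, 0, -0.015, 0, 0, 0, 0, 0, -0.035, 0, 0, 0, 0, 0, -0.06, 0, 0, 0, 0, 0, -0.08, 0, 0, 0, 0, 0, -0.1, 0, 0, 0])

```text
time: 5.45
eef_pos: [0.573, 0.1264, 0.1806]
tcp_rot: [0.993, 0.122, 0.0, -0.0]
contact_force: [-0.8, -0.6, -1.4]
opening: 0.241
finger_force: 58.7
```

carry_out(deltas=[0, 0, 0, 0, 0, 0, 0, 0, 0, 0, 0, 0])

```text
time: 5.7
eef_pos: [0.5725, 0.1263, 0.1784]
tcp_rot: [0.993, 0.122, -0.001, -0.0]
contact_force: [-0.7, -0.1, -2.0]
opening: 0.243
finger_force: 58.7
```

```bash
python3 - <<'E'
from h import *
s=ctrl.get_state();print(s)
p,d,K,T=shot('wrist');np.savez('w3.npz',p=p,d=d,K=K,T=T)
X=cloud(d,K,T);W=np.eye(4);Rm=R.from_quat(s['tcp_rot']).as_matrix()
L=(X-s['eef_pos'])@Rm
a=p[180:384,140:370,::-1]
side=ctrl.read_camera('side')[0][120:300,180:360,::-1]
cv2.imwrite('pics/g.png',np.hstack([cv2.resize(a,(400,355)),cv2.resize(side,(355,355))]))
E
```

```text
{'time': 5.7, 'qpos': array([4.41593209e-02, 1.42603394e-01, 1.84598525e+00, 1.83088694e-05,
       1.15437352e+00, 1.37118125e+00]), 'dq': array([ 2.02385278e-03,  1.22629481e-02,  1.32558555e-02, -8.65928922e-04,
       -1.24699465e-03, -4.12301369e-06]), 'joint_efforts': array([ 6.65225685e-03, -3.53894448e+01, -2.94898027e+01, -2.71928993e-04,
       -1.47114659e-02, -1.62322618e-05]), 'eef_pos': array([0.57249977, 0.12630029, 0.17838713]), 'tcp_rot': array([ 9.92581166e-01,  1.21581910e-01, -6.82036044e-04, -6.15151560e-05]), 'contact_force': array([-0.67199578, -0.06125669, -2.03492947]), 'wrist_torque': array([ 0.05526987, -0.01824625,  0.0125628 ]), 'finger_force': 58.65255296230316, 'opening': 0.24325795588739668}
```

View pics/g.png

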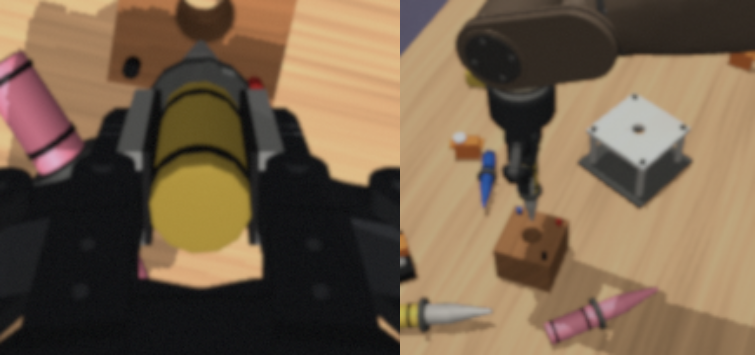

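The drift hangs upright between the pads, handle top at crop (200,208), tip at (203,43). Next I'll compute its axis in the tool frame.

```bash
python3 - <<'E'
from h import *
f=np.load('w3.npz');p,d,K=f['p'],f['d'],f['K'];H=np.array(ctrl.camera_model('wrist')['hand_eye'])
L=cloud(d,K,H)
def ray(uv,z):
    r=H[:3,:3]@np.linalg.inv(K)@[*uv,1];o=H[:3,3];return (o+r*(z-o[2])/r[2]).round(4)
print('tip',ray((256.7,204.7),.0447),'top',ray((255,299.5),-.0387))
hsv=cv2.cvtColor(p,cv2.COLOR_RGB2HSV)
m=(abs(L[...,0])<.03)&(abs(L[...,1])<.02)&(L[...,2]<-.03)&(L[...,2]>-.06)&(hsv[...,1]>90)
q=L[m];print(m.sum(),q.mean(0),cv2.minEnclosingCircle(q[:,:2].astype(np.float32)),np.percentile(q[:,2],[5,50,95]))
# handle front: closest points per z band
m=(abs(L[...,1])<.006)&(L[...,2]<.05)&(L[...,2]>-.045)&(d>0)
for z0 in np.arange(-.036,.045,.008):
    k=m&(abs(L[...,2]-z0)<.004)&(L[...,0]>0)&(L[...,0]<.03)
    if k.sum()>3:print(z0.round(3),k.sum(),L[k].mean(0).round(4),L[k][:,0].max().round(4))
E
```

```text
tip [0.0076 0.0015 0.0447] top [-0.0015  0.0005 -0.0387]
3046 [ 2.36403244e-05  4.54897456e-04 -3.78932419e-02] ((-0.0029724689666181803, 0.0002773860178422183), 0.013992187567055225) [-0.03954231 -0.0384097  -0.03303578]
-0.036 1022 [ 0.0054 -0.     -0.0374] 0.0098
-0.028 254 [ 0.0082  0.0001 -0.0277] 0.0094
-0.02 251 [ 0.008  -0.     -0.0201] 0.0093
-0.012 212 [ 0.008   0.0001 -0.012 ] 0.0092
-0.004 211 [ 0.0081 -0.0001 -0.0037] 0.0095
0.004 116 [ 0.0082 -0.      0.0043] 0.0131
0.012 368 [0.0109 0.     0.0099] 0.014
0.036 38 [0.0065 0.0003 0.0367] 0.0074
0.044 28 [0.005  0.0001 0.0439] 0.0064
```

carry_out(deltas=[-0.024, 0.042, 0, 0, 0, 0, -0.048, 0.084, 0, 0, 0, 0, -0.073, 0.127, 0, 0, 0, 0, -0.098, 0.17, 0, 0, 0, 0, -0.122, 0.211, 0, 0, 0, 0])

```text
time: 6.42
eef_pos: [0.5045, -0.1092, 0.1781]
tcp_rot: [0.993, 0.122, -0.001, -0.0]
contact_force: [0.1, -0.3, -2.2]
opening: 0.242
finger_force: 59.0
```

carry_out(deltas=[0, 0, 0, 0, 0, 0, 0, 0, 0, 0, 0, 0, 0, 0, 0, 0, 0, 0, 0, 0, 0, 0, 0, 0])

```text
time: 6.92
eef_pos: [0.5058, -0.1068, 0.1789]
tcp_rot: [0.992, 0.122, -0.0, -0.0]
contact_force: [0.6, -0.2, -1.9]
opening: 0.24
finger_force: 59.1
```

```bash
python3 - <<'E'
from h import *
s=ctrl.get_state();print(s['eef_pos'],s['tcp_rot'],s['contact_force'],s['wrist_torque'])
def tgt(off,c=np.array([.5018,-.1047])):
    Rm=R.from_quat(s['tcp_rot']).as_matrix();t=c+off*np.array([.35,-.937])
    a=s['eef_pos']+Rm@[-.0018,.0005,0];e=np.r_[t-a[:2],0];return (Rm.T@e).round(4)
print(tgt(.0045),tgt(0))
E
```

```text
[ 0.50575942 -0.10683823  0.17894423] [ 9.92473559e-01  1.22458937e-01 -1.36798600e-04 -1.57511247e-04] [ 0.64094875 -0.16621025 -1.9091082 ] [3.72220588e-03 2.40621687e-05 7.61021126e-03]
[-0.001   0.0009 -0.    ] [-0.0015 -0.0035  0.    ]
```

carry_out(deltas=[-0.001, 0.001, 0.008, 0, 0, 0, -0.001, 0.001, 0.016, 0, 0, 0, -0.001, 0.001, 0.021, 0, 0, 0, -0.001, 0.001, 0.025, 0, 0, 0, -0.001, 0.001, 0.028, 0, 0, 0])

```text
time: 7.55
eef_pos: [0.5048, -0.1091, 0.1509]
tcp_rot: [0.993, 0.122, -0.0, -0.0]
contact_force: [0.1, 0.9, -2.1]
opening: 0.242
finger_force: 59.1
```

carry_out(deltas=[0, 0, 0.002, 0, 0, 0, 0, 0, 0.004, 0, 0, 0, 0, 0, 0.006, 0, 0, 0, 0, 0, 0.008, 0, 0, 0, 0, 0, 0.008, 0, 0, 0])

```text
time: 8.18
eef_pos: [0.5047, -0.109, 0.1429]
tcp_rot: [0.993, 0.122, -0.0, -0.0]
contact_force: [1.2, -0.2, -1.9]
opening: 0.239
finger_force: 59.1
```

The tip is 3 mm below the plate's top with no contact, so it is in both holes. I'll bring it back over the middle step by step as it goes down.

carry_out(deltas=[0, -0.001, 0.002, 0, 0, 0, 0, -0.0015, 0.004, 0, 0, 0, 0, -0.002, 0.006, 0, 0, 0, 0, -0.0025, 0.008, 0, 0, 0, 0, -0.0025, 0.008, 0, 0, 0])

```text
time: 8.8
eef_pos: [0.5045, -0.107, 0.1352]
tcp_rot: [0.993, 0.122, 0.0, 0.001]
contact_force: [-0.5, -1.6, -2.4]
opening: 0.243
finger_force: 59.1
```

carry_out(deltas=[0, -0.0005, 0.002, 0, 0, 0, 0, -0.0011, 0.004, 0, 0, 0, 0, -0.0015, 0.006, 0, 0, 0, 0, -0.002, 0.008, 0, 0, 0, 0, -0.002, 0.008, 0, 0, 0])

```text
time: 9.43
eef_pos: [0.5038, -0.1047, 0.1269]
tcp_rot: [0.993, 0.122, 0.0, -0.0]
contact_force: [2.4, -2.6, -0.6]
opening: 0.242
finger_force: 59.4
```

carry_out(deltas=[0, -0.0003, 0.002, 0, 0, 0, 0, -0.0006, 0.004, 0, 0, 0, 0, -0.0009, 0.006, 0, 0, 0, 0, -0.0009, 0.007, 0, 0, 0, 0, -0.0009, 0.007, 0, 0, 0])

```text
time: 10.05
eef_pos: [0.5034, -0.1037, 0.1198]
tcp_rot: [0.993, 0.122, -0.0, -0.0]
contact_force: [0.2, -2.7, -1.4]
opening: 0.245
finger_force: 59.4
```

carry_out(deltas=[0, 0, 0.001, 0, 0, 0, 0, 0, 0.002, 0, 0, 0, 0, 0, 0.003, 0, 0, 0, 0, 0, 0.004, 0, 0, 0, 0, 0, 0.004, 0, 0, 0])

```text
time: 10.68
eef_pos: [0.5035, -0.1038, 0.116]
tcp_rot: [0.993, 0.122, -0.0, -0.0]
contact_force: [2.1, -3.1, -0.3]
opening: 0.242
finger_force: 59.4
```

carry_out(deltas=[0, 0, 0.002, 0, 0, 0, 0, 0, 0.004, 0, 0, 0, 0, 0, 0.006, 0, 0, 0, 0, 0, 0.008, 0, 0, 0, 0, 0, 0.008, 0, 0, 0])

```text
time: 11.3
eef_pos: [0.5033, -0.1036, 0.1076]
tcp_rot: [0.993, 0.121, -0.0, -0.0]
contact_force: [3.1, -2.4, -1.0]
opening: 0.242
finger_force: 59.4
```

carry_out(deltas=[0.0003, 0, 0.002, 0, 0, 0, 0.0003, 0, 0.004, 0, 0, 0, 0.0003, 0, 0.006, 0, 0, 0, 0.0003, 0, 0.008, 0, 0, 0, 0.0003, 0, 0.008, 0, 0, 0])

```text
time: 11.92
eef_pos: [0.5036, -0.1037, 0.0997]
tcp_rot: [0.993, 0.122, -0.0, -0.0]
contact_force: [1.7, -3.5, -2.1]
opening: 0.242
finger_force: 59.4
```

carry_out(deltas=[0, 0, 0.001, 0, 0, 0, 0, 0, 0.002, 0, 0, 0, 0, 0, 0.003, 0, 0, 0, 0, 0, 0.0035, 0, 0, 0, 0, 0, 0.0035, 0, 0, 0])

```text
time: 12.55
eef_pos: [0.5038, -0.1037, 0.0965]
tcp_rot: [0.993, 0.122, -0.0, -0.0]
contact_force: [1.3, -2.4, -1.1]
opening: 0.243
finger_force: 59.4
```

Now small steps until the collar seats.

carry_out(deltas=[0, 0, 0.0005, 0, 0, 0, 0, 0, 0.001, 0, 0, 0, 0, 0, 0.001, 0, 0, 0])

```text
time: 12.92
eef_pos: [0.5038, -0.1037, 0.0955]
tcp_rot: [0.993, 0.122, -0.0, -0.0]
contact_force: [0.9, -2.4, -0.7]
opening: 0.242
finger_force: 59.4
```

carry_out(deltas=[0, 0, 0.0005, 0, 0, 0, 0, 0, 0.0005, 0, 0, 0])

```text
time: 13.18
eef_pos: [0.5038, -0.1038, 0.0954]
tcp_rot: [0.993, 0.122, -0.0, -0.0]
contact_force: [0.4, -0.8, 1.5]
opening: 0.244
finger_force: 59.5
```

carry_out(deltas=[0, 0, 0.0004, 0, 0, 0, 0, 0, 0.0004, 0, 0, 0])

```text
time: 13.42
eef_pos: [0.5039, -0.1038, 0.0953]
tcp_rot: [0.993, 0.122, -0.0, -0.0]
contact_force: [-1.9, -0.7, 5.3]
opening: 0.241
finger_force: 59.8
```

It is seated: the height stopped changing and the force rose to about 7 N. I release and withdraw.

carry_out(deltas=[0, 0, 0, 0, 0, 0, 0, 0, 0, 0, 0, 0, 0, 0, 0, 0, 0, 0, 0, 0, 0, 0, 0, 0], grip=65)

```text
time: 13.92
eef_pos: [0.5037, -0.1036, 0.0945]
tcp_rot: [0.993, 0.122, -0.0, -0.0]
contact_force: [0.5, 0.0, 1.0]
opening: 0.649
finger_force: 0.0
```

carry_out(deltas=[0, 0, -0.02, 0, 0, 0, 0, 0, -0.05, 0, 0, 0, 0, 0, -0.08, 0, 0, 0, 0, 0, -0.11, 0, 0, 0, 0, 0, -0.13, 0, 0, 0])

```text
time: 14.55
eef_pos: [0.5043, -0.1039, 0.2265]
tcp_rot: [0.993, 0.122, 0.001, 0.0]
contact_force: [-0.1, -0.4, 0.2]
opening: 0.65
finger_force: 0.0
```

carry_out(deltas=[0, 0, 0, 0, 0, 0, 0, 0, 0, 0, 0, 0, 0, 0, 0, 0, 0, 0])

```text
time: 14.92
eef_pos: [0.5031, -0.1035, 0.2231]
tcp_rot: [0.993, 0.122, -0.001, -0.001]
contact_force: [-0.1, 0.4, 0.7]
opening: 0.651
finger_force: 0.0
```

```bash
python3 - <<'E'
from h import *
p,d,K,T=shot('wrist');X=cloud(d,K,T)
m=(np.hypot(X[...,0]-.502,X[...,1]+.1045)<.03)&(d>0)
q=X[m];t=q[q[:,2]>.125];print('top',np.percentile(t[:,2],[5,50,95]),cv2.minEnclosingCircle(t[:,:2].astype(np.float32)))
k=q[(q[:,2]<.1)];print(np.histogram(k[:,2],bins=np.arange(.076,.1,.002)))
sp=ctrl.read_camera('side')[0][150:270,240:380,::-1]
cv2.imwrite('pics/end.png',np.hstack([cv2.resize(p[100:384,100:420,::-1],(400,355)),cv2.resize(sp,(400,355))]))
E
```

```text
top [0.22823872 0.30434221 0.31720415] ((0.5022717714309692, -0.10435216128826141), 0.030017206445336342)
(array([   2, 1018, 1132,   19,  200,  156,    9,    4,    4,    6,   37,
         18]), array([0.076, 0.078, 0.08 , 0.082, 0.084, 0.086, 0.088, 0.09 , 0.092,
       0.094, 0.096, 0.098, 0.1  ]))
```

View pics/end.png

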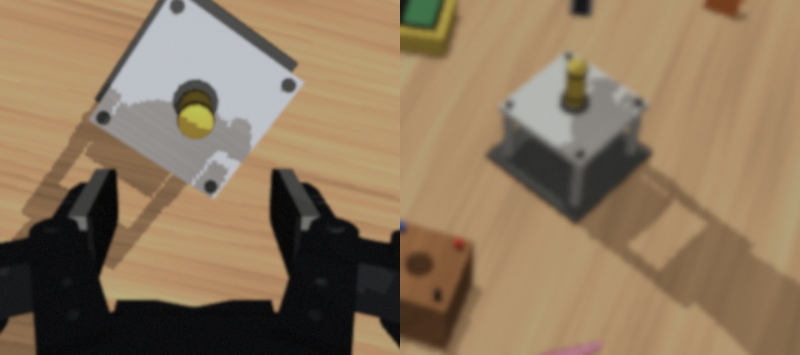

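The drift stands upright, its collar flush on the bracket with the collar top at about 0.086 m, and the gripper is clear of it.

```bash
python3 -c "
from plant import ctrl
print(ctrl.sign_off())"
```

```text
the job is handed in; nothing more can be done
None
```

The small yellow drift is fully home through the bracket and plate with its collar flush, handed in at about 15 s; the three look-alike drifts toppled early in the run without registering any contact with the arm and were left lying.

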